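# Zero the grinder's burrs and back off three clicks

### The arm

A 7-joint arm with a two-finger parallel gripper is mounted at the origin on the work surface. World frame = base frame: x ahead of the robot, y to its left, z up, the work surface at z = 0. Lengths are in mm, angles in rad, forces in N, time in s.
With the tool pointing down it reaches from about 400 to 875 mm from the base axis. Payload 4.4 kg.
Tool frame: the origin (TCP) lies midway between the tips of the shut fingers; the grasp point (between the pads) lies ctrl.grip_depth behind it (ctrl.grip_depth is the distance from the TCP to the grasp point, in mm); z points along the fingers, y is the line along which they close (so a half turn about z gives the same grasp; the last joint's range is limited). The gripper opens to 85 mm and grips with 20 to 120 N. Pads are 22 mm wide; open, the fingers measure 114 mm over their backs; the gripper's body (76 mm by 85 mm) begins 54 mm behind the grasp point. The pads swing forward as they close: fully open they stand 13 mm farther back than shut.
Start: joints at [1.036, 0.628, 0.038, 1.517, -0.027, 0.996, -0.02], TCP at [293.709, -579.873, 231.313] pointing down, gripper open.
Joint ranges: [-3.06, 3.06], [-0.37, 2.12], [-1.25, 1.32], [0.18, 2.47], [-1.1, 4.24], [0.23, 1.98], [-2.94, 2.94]. Speed limits (rad/s): [2.57, 2.57, 3.14, 3.14, 3.14, 3.14, 3.14].

### API

Orientations are given as [roll, pitch, yaw] about the fixed x, y, z axes, in that order (R = Rz(yaw) Ry(pitch) Rx(roll)).
In Python, from cell import ctrl gives the robot as it stands.
- The arm moves only by the tool carry_out, never from a script. Its argument "deltas" is one flat list of numbers, 7 for each row, row after row: the turn, a rotation vector about the tool's x, y, z in degrees, then the shift along the tool's x, y, z in m, then the closure, from -1 (fully open) to 1 (shut). In form: [wx, wy, wz, dx, dy, dz, claw, wx, wy, wz, dx, dy, dz, claw, ...]. A call has 1 to 12 rows; each row shifts and turns the commanded pose from where the row before left it, along the tool's axes as they then stand; what a row does not reach is not made up. A row lasts 1/8 s, in which the tool goes at most 62.5 mm and 10.7 degrees, less where a joint would pass 70% of its speed; a pose out of reach is approached as far as the arm can. A call with a gripper value outside its range is refused whole. The fingers move at their own pace and stop on an object; the grip force is fixed at half the most. Time passes only in rows, so rows that do not move let the fingers close. It gives the time, the measured TCP pose, the force, the opening and the grip force at its end, in the units of the state.
- ctrl.read_state(): the state, without advancing time (a new reading comes with each control period).
- ctrl.get_image(name): name is "side" or "top" or "wrist"; returns the picture (384x512x3 uint8, red, green, blue); there is no depth.
- ctrl.calibration(name): a dict with "mtx" (3x3 intrinsics, pixels), "R" (3x3) and "t" (3): a world point X has camera coordinates R X + t. Camera axes: x right, y down, z forward; pixel columns grow to the right and rows downward; lengths in mm; the calibration is good to about 2 mm. A picture is of the moment at which its call begins: read the wrist's pose just before it. calibration takes no time and is no camera call; for the wrist camera it gives the pose at the moment of the call.
- ctrl.finish_job(): hands the job in; it is judged then, once.
The state is a dict: "clock": time; "qpos": joint angles; "qd": joint speeds; "tau": joint torques, N m; "eef_pos": TCP position; "tool_rot": TCP orientation; "force": force on the tool from outside, world axes, zero at the start; "torque": the same for the moment, N m; "width": finger opening in mm; "gripper_force": force on a finger pad.
Only numpy, scipy, OpenCV 4.12 (cv2) and the standard library are available. Lean on these libraries where they do the work, as an engineer would, in place of code of your own. Each camera call takes 0.05 s, during which the arm holds its last target. There are 200 camera calls.

### The job

Set the grinder for the morning's chai spices: turn the knurled adjusting ring on top of the grinder clockwise until you feel the burrs touch, pressing them together only gently and never jamming them, then back it off exactly three clicks and let go. Leave the crockery and the other things on the counter where they are.

Things in the scene. Friction and masses are not known exactly. Their poses are not given: they have to be found in the camera images.
- grinder: Cast aluminium hand grinder, fixed: clamped to the far edge of the steel counter. Origin on the counter under its vertical burr axis, z up. Round body, 96 mm across; its shoulder ends 163 mm up, then a 34 mm thick neck carries the adjusting ring. Feed funnel at +x (centre 98 mm from the axis, rim 172 mm high), spout at -x.
- crank (a joint): The side crank on the grinder's +y side, a steel arm with a wooden grip; not needed here. 0: arm level towards the grinder's -x; positive: raised. Its shaft is 125 mm high; the arm and grip lie 82 to 146 mm from the burr axis and at most 210 mm high.
- ring: Adjusting ring on top of the grinder: knurled steel, round, 56 mm across (58 over the knurls), 26 mm high, turning on the vertical axis. Origin: centre of its underside, 185 mm above the counter, z up; orientation tells how far it is turned. On its top a brass nut (18 mm wide, 10 mm high) and, along its own x axis, a pointer bar 5 mm high.
- ring_grip (a point): The grip point: on the ring's axis at half its height, 13 mm above its underside. The ring can be gripped here from above across any diameter. It has 18 clicks to the turn (20 degrees each); getting over a click takes about 0.1 N m, and let go it settles into the nearest click. Clockwise from above closes the burrs. It starts 4 to 6 clicks open.
- ring_nut (a point): Top of the nut on the ring's axis, 36 mm above the ring's underside. Where the burrs touch cannot be seen and always differs: they touch just as the ring arrives in one of its clicks, click zero. Past that the torque rises by about 4 N m per rad, plus that click's own 0.1 N m. 0.09 N m between the burrs is a touch, 0.66 N m jams them.
- tray: Rectangular steel chai tray, 220 x 300 x 20 mm, origin under its centre. Leave it alone.
- saucer_a: White ceramic saucer, 124 mm wide, in the tray; origin under its centre. Leave it alone.
- cup_a: White ceramic cup, 72 mm wide and 60 mm high, standing on the saucer in the tray; origin under its centre. Leave it alone.
- saucer_b: The same kind of saucer, on the counter; origin under its centre. Leave it alone.
- cup_b: The same kind of cup, standing on the saucer on the counter; origin under its centre. Leave it alone.
- jar: Closed green plastic jar, 90 mm wide and 130 mm high; origin under its centre. Leave it alone.
- strainer: Steel tea strainer, 80 mm wide bowl, 35 mm high, with a 115 mm handle to its -x side; origin under the bowl. Leave it alone.
- spoon: Steel spoon, 150 mm long, lying on the counter; origin under its middle. Leave it alone.
- katori: Small steel bowl, 80 mm wide and 38 mm high, on the counter under the grinder's spout; origin under its centre. Leave it alone.

How it is judged (in metres and radians):
On the way:
1. the burrs touch: the ring presses them together with at least 3 N (about 0.09 N m on the ring) for 0.2 s (contact force between upper_burr and lower_burr_face above 3 N), for 0.2 s.
At the end, for the whole second after the job is handed in: After the burrs have touched, the ring rests, released, in the third click back (counter-clockwise) from the touching point: 60 degrees open, within about 8 degrees (distance between upper_burr and lower_burr_face between 0.033 and 0.04 m and angular speed of ring below 0.1 rad/s).
It fails at once if the burrs are jammed together with more than 22 N (about 0.66 N m on the ring) (contact force between upper_burr and lower_burr_face above 22 N).
It fails at once if something else on the counter is pushed more than 30 mm out of its place (distance of any of tray, saucer_a, cup_a, saucer_b, cup_b, jar, strainer, spoon, katori from where it was at the start of the episode above 0.03 m).
It also fails if it takes over 67 s, if anything falls off the work surface, if the arm or the gripper's body presses on something with over 40 N, if the wrist force passes 120 N, or if a joint passes its speed limit or range.

## Working session

There is one attempt and no reset: what is moved stays moved. The work goes in short steps, Python scripts to look and compute and a tool call to move; the robot and the scene stay as the last step left them, time stands still between calls to the robot, and variables do not carry over. Pictures are saved under pics/ and viewed, at most 10 in all, crops included, and the job is handed in when it is done.

Besides the shell and the picture viewer there is one more tool, called after "Request:" in YAML: its name, and indented under it one key for each argument. carry_out: Moves the arm, as the interface text tells. Its arguments: {"type":"object","properties":{"deltas":{"type":"array"}},"required":["deltas"]}

```bash
ls; mkdir -p pics; cat > h.py <<'E'
import numpy as np, cv2
from cell import ctrl
def ray(name,u,v):
    c=ctrl.calibration(name);R=np.array(c["R"]);t=np.array(c["t"]).ravel();K=np.array(c["mtx"])
    d=R.T@np.linalg.inv(K)@np.array([u,v,1.]);return -R.T@t,d/np.linalg.norm(d)
def onz(name,u,v,z):
    o,d=ray(name,u,v);return o+d*(z-o[2])/d[2]
def tri(*rs):
    A=sum(np.eye(3)-np.outer(d,d) for o,d in rs);b=sum((np.eye(3)-np.outer(d,d))@o for o,d in rs)
    return np.linalg.solve(A,b)
E
python3 - <<'E'
from h import *
ims=[ctrl.get_image(n) for n in("side","top")]
for n,i in zip(("side","top"),ims): cv2.imwrite(f"pics/{n}0.png",i[...,::-1]); c=ctrl.calibration(n); print(n,ray(n,256,192))
cv2.imwrite("pics/both.png",cv2.resize(np.vstack(ims)[...,::-1],None,fx=.78,fy=.78))
print(ctrl.read_state(),ctrl.grip_depth)
E
```

```text
pics
side (array([-188.37827117,  830.39877754, 1202.24535656]), array([ 0.46975551, -0.51828123, -0.7146428 ]))
top (array([ 341.68565734,   26.61415363, 1602.46059094]), array([ 0.12150194,  0.00916689, -0.99254886]))
{'clock': 0.1, 'qpos': array([ 1.03621608,  0.62923181,  0.03841248,  1.51826776, -0.02700351,
        0.99630037, -0.0199825 ]), 'qd': array([-6.80740983e-04,  2.00183153e-04,  1.17997805e-03, -2.51217626e-03,
        3.12499018e-05,  4.15691880e-04,  7.58846277e-04]), 'tau': array([ 4.05375773e-03, -5.64529967e+01,  1.23068120e+00, -1.93972456e+01,
        1.12296129e-02,  5.44427836e-03,  3.78149693e-06]), 'eef_pos': array([ 293.4618523 , -579.3568237 ,  230.49466925]), 'tool_rot': array([-3.13990200e+00, -6.08053022e-06,  4.68821950e-01]), 'force': array([ 0.30026994, -0.02399209, -0.31840347]), 'torque': array([ 0.06808892, -0.02215473, -0.0275792 ]), 'gripper_force': 0.0, 'width': 85.06395517320153} 18.700000000000003
```

View pics/side0.png

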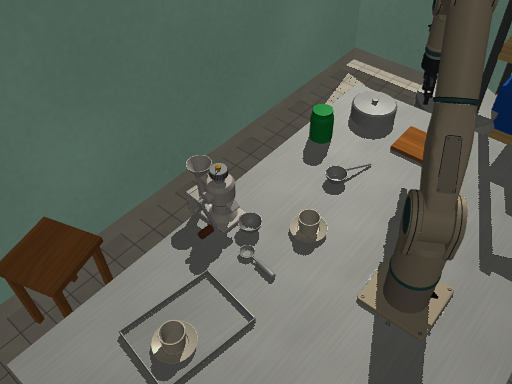

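View pics/top0.png

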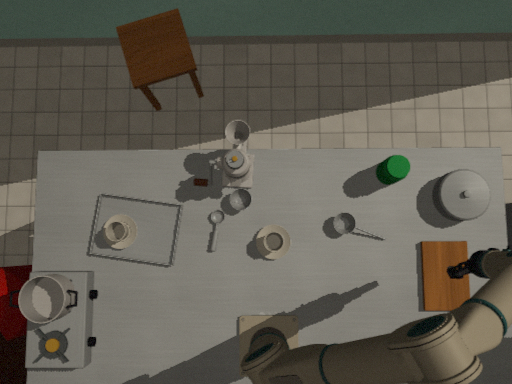

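The grinder stands at about (218,175) in the side view and (235,160) in the top view. The ring with its brass nut is on top of it, and the crank grip (brown) is at top (201,182). Next I zoom in on the ring.

```bash
python3 - <<'E'
from h import *
a=cv2.imread("pics/side0.png")[150:200,193:243];b=cv2.imread("pics/top0.png")[135:185,210:260]
cv2.imwrite("pics/z.png",cv2.resize(np.hstack([a,b]),None,fx=8,fy=8,interpolation=cv2.INTER_NEAREST))
cs=[]
for n,(x0,x1,y0,y1) in(("side",(193,243,150,200)),("top",(210,260,135,185))):
    im=cv2.imread(f"pics/{n}0.png");h=cv2.cvtColor(im,cv2.COLOR_BGR2HSV)
    m=cv2.inRange(h,(10,110,90),(35,255,255));m2=np.zeros_like(m);m2[y0:y1,x0:x1]=m[y0:y1,x0:x1]
    ys,xs=np.nonzero(m2);print(n,len(xs),xs.mean(),ys.mean());cs.append(ray(n,xs.mean(),ys.mean()))
p=tri(*cs);print(p)
E
```

```text
side 17 217.64705882352942 166.05882352941177
top 22 234.0909090909091 158.0909090909091
[619.14548985 107.82973542 219.398729  ]
```

View pics/z.png

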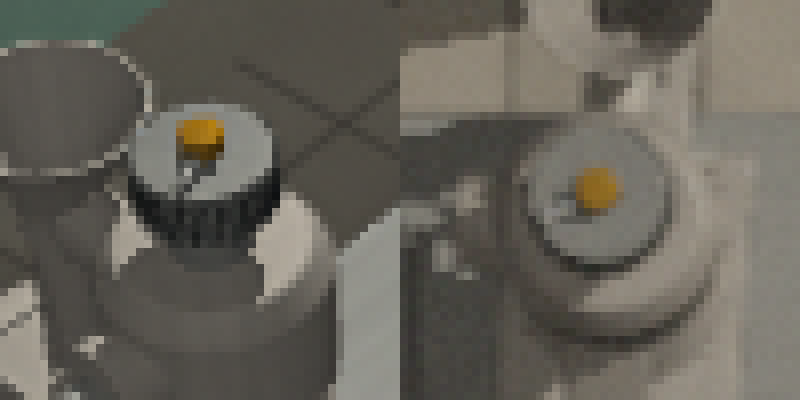

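The two views put the nut top at about (619, 108, 219), which agrees with the text. I raise the tool and travel over to it.

Request:
carry_out:
  deltas: [0,0,0,0,0,-0.06,-1,0,0,0,0,0,-0.06,-1,0,0,0,0.033,-0.026,0,-1,0,0,0,0.033,-0.026,0,-1,0,0,0,0.033,-0.026,0,-1,0,0,0,0.033,-0.026,0,-1,0,0,0,0.033,-0.026,0,-1,0,0,0,0.033,-0.026,0,-1,0,0,0,0.033,-0.026,0,-1,0,0,0,0.033,-0.026,0,-1,0,0,0,0.033,-0.026,0,-1,0,0,0,0.033,-0.026,0,-1]

```text
clock: 1.6
eef_pos: [470.8, -197.5, 351.1]
tool_rot: [-3.141, 0.0, 0.469]
force: [0.7, -0.3, 0.5]
width: 85.4
gripper_force: 0.0
```

Request:
carry_out:
  deltas: [0,0,0,0.033,-0.026,0,-1,0,0,0,0.033,-0.026,0,-1,0,0,0,0.033,-0.026,0,-1,0,0,0,0.033,-0.026,0,-1,0,0,0,0.033,-0.026,0,-1,0,0,0,0.033,-0.026,0,-1,0,0,0,0.033,-0.026,0,-1,0,0,0,0,0,0,-1,0,0,0,0,0,0,-1]

```text
clock: 2.72
eef_pos: [594.1, 67.2, 350.8]
tool_rot: [3.141, 0.002, 0.469]
force: [0.7, -0.1, 0.3]
width: 85.5
gripper_force: 0.0
```

```bash
python3 - <<'E'
from h import *
s=ctrl.read_state();print({k:np.round(s[k],3) for k in("clock","qpos","eef_pos","tool_rot","torque")})
c=ctrl.calibration("wrist");np.savez("w1.npz",**{k:np.array(c[k]) for k in c})
cv2.imwrite("pics/w1.png",ctrl.get_image("wrist")[...,::-1])
E
```

```text
{'clock': np.float64(2.725), 'qpos': array([-0.062,  0.451, -0.154,  1.494,  0.073,  1.204, -1.329]), 'eef_pos': array([594.11 ,  67.172, 350.765]), 'tool_rot': array([3.141e+00, 2.000e-03, 4.690e-01]), 'torque': array([-0.026, -0.049, -0.01 ])}
```

View pics/w1.png

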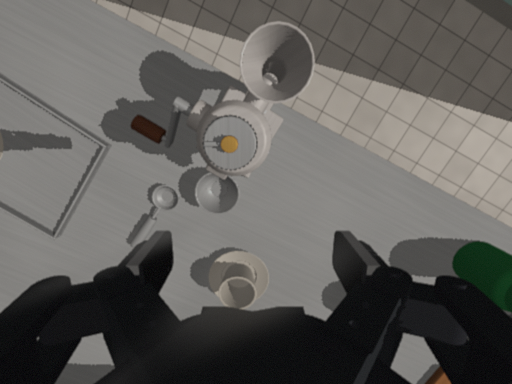

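The wrist view shows the nut at about (229,144) and the ring around it. Joint 7 is at -1.33, and clockwise lowers it further. I turn the open gripper counter-clockwise by 130° to make room, then measure from the second wrist view.

Request:
carry_out:
  deltas: [0,0,-10,0,0,0,-1,0,0,-10,0,0,0,-1,0,0,-10,0,0,0,-1,0,0,-10,0,0,0,-1,0,0,-10,0,0,0,-1,0,0,-10,0,0,0,-1,0,0,-10,0,0,0,-1,0,0,-10,0,0,0,-1,0,0,-10,0,0,0,-1,0,0,-10,0,0,0,-1,0,0,-10,0,0,0,-1,0,0,-10,0,0,0,-1]

```text
clock: 4.28
eef_pos: [594.2, 65.9, 351.4]
tool_rot: [-3.14, 0.001, 2.566]
force: [-0.5, 0.7, 0.0]
width: 85.4
gripper_force: 0.0
```

Request:
carry_out:
  deltas: [0,0,-10,0,0,0,-1,0,0,0,0,0,0,-1,0,0,0,0,0,0,-1,0,0,0,0,0,0,-1]

```text
clock: 4.78
eef_pos: [594.4, 67.5, 351.4]
tool_rot: [-3.141, 0.0, 2.736]
force: [-0.0, 0.7, -0.9]
width: 85.5
gripper_force: 0.0
```

```bash
python3 - <<'E'
from h import *
s=ctrl.read_state();print({k:np.round(s[k],3) for k in("clock","qpos","eef_pos","tool_rot","torque")})
c=ctrl.calibration("wrist");im=ctrl.get_image("wrist")[...,::-1];cv2.imwrite("pics/w2.png",im)
w=np.load("w1.npz")
def find(im):
    m=cv2.inRange(cv2.cvtColor(np.ascontiguousarray(im),cv2.COLOR_BGR2HSV),(15,110,110),(35,255,255))
    n,l,st,ce=cv2.connectedComponentsWithStats(m)
    return [(st[i][4],ce[i]) for i in range(1,n) if st[i][4]>20]
def rc(c,u,v):
    R=np.array(c["R"]);t=np.array(c["t"]).ravel();d=R.T@np.linalg.inv(c["mtx"])@np.array([u,v,1.]);return -R.T@t,d/np.linalg.norm(d)
a=find(cv2.imread("pics/w1.png"));b=find(im);print(a,b)
if a and b:
    r1=rc(w,*max(a,key=lambda q:q[0])[1]);r2=rc(c,*max(b,key=lambda q:q[0])[1])
    rs,rt=ray("side",217.65,166.06),ray("top",234.1,158.1)
    print(tri(r1,r2),tri(r1,r2,rs,rt),[ (o+d*(219-o[2])/d[2]).round(1) for o,d in(r1,r2,rs,rt)])
E
```

```text
{'clock': np.float64(4.775), 'qpos': array([ 0.27 ,  0.521, -0.708,  1.483,  0.347,  1.266,  0.687]), 'eef_pos': array([594.442,  67.54 , 351.387]), 'tool_rot': array([-3.141,  0.   ,  2.736]), 'torque': array([ 0.033,  0.023, -0.045])}
[(np.int32(221), array([228.78733032, 143.79638009]))] [(np.int32(182), array([295.50549451, 189.71978022]))]
[619.3278482  106.59143651 218.56239479] [619.39573798 107.08927138 218.68602031] [array([619.4, 106.7, 219. ]), array([619.2, 106.4, 219. ]), array([619.3, 107.4, 219. ]), array([619.3, 107.9, 219. ])]
```

View pics/w2.png

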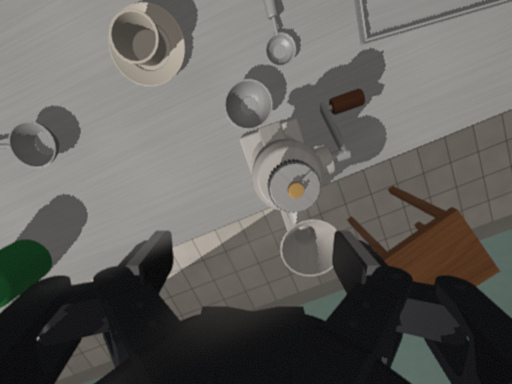

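The rays from all four views agree on (619.3, 106.8), with the nut about 219 mm high. I centre over it and come down part-way.

Request:
carry_out:
  deltas: [0,0,0,-0.004,0.023,0,-1,0,0,0,-0.0034,0.0229,0,-1,0,0,0,0,0,0.03,-1,0,0,0,0,0,0.03,-1,0,0,0,0,0,0.03,-1,0,0,0,0,0,0,-1,0,0,0,0,0,0,-1,0,0,0,0,0,0,-1]

```text
clock: 5.82
eef_pos: [620.2, 107.7, 263.0]
tool_rot: [3.14, 0.002, 2.738]
force: [0.2, 0.2, 0.4]
width: 85.5
gripper_force: 0.0
```

```bash
python3 - <<'E'
from h import *
s=ctrl.read_state();print({k:np.round(s[k],3) for k in("clock","qpos","eef_pos","tool_rot","torque")})
yaw=s["tool_rot"][2];d=np.array([619.3,106.8])-s["eef_pos"][:2]
print(d@[np.cos(yaw),np.sin(yaw)],d@[np.sin(yaw),-np.cos(yaw)])
E
```

```text
{'clock': np.float64(5.825), 'qpos': array([ 0.173,  0.639, -0.669,  1.53 ,  0.425,  1.119,  0.58 ]), 'eef_pos': array([620.151, 107.68 , 262.968]), 'tool_rot': array([3.140e+00, 2.000e-03, 2.738e+00]), 'torque': array([ 0.003, -0.001,  0.015])}
0.43600171509299795 -1.143694524284948
```

Request:
carry_out:
  deltas: [0,0,0,0,-0.001,0.02,-1,0,0,0,0,0,0.02,-1,0,0,0,0,0,0.02,-1,0,0,0,0,0,0.016,-1,0,0,0,0,0,0.01,-1,0,0,0,0,0,0,-1,0,0,0,0,0,0,-1,0,0,0,0,0,0,-1]

```text
clock: 6.82
eef_pos: [619.4, 106.5, 176.0]
tool_rot: [3.141, 0.001, 2.738]
force: [-0.4, -0.4, -0.6]
width: 85.2
gripper_force: 0.0
```

```bash
cat > st.py <<'E'
from h import *
T=[];F=[]
for i in range(6):
    s=ctrl.read_state();T.append([*s["torque"],s["tau"][6]]);F.append(s["force"])
    if i<5: ctrl.get_image("top")
print("clock",round(s["clock"],2),"q",s["qpos"].round(3),"pos",s["eef_pos"].round(1),"rot",s["tool_rot"].round(4),"yawdeg",np.degrees(s["tool_rot"][2]).round(2))
print("torque mean",np.mean(T,0).round(3),"sd",np.std(T,0).round(3),"force",np.mean(F,0).round(2),"w",s["width"].round(1),"gf",s["gripper_force"])
E
python3 st.py; python3 -c "
from h import *
cv2.imwrite('pics/s2.png',cv2.resize(ctrl.get_image('side')[90:230,140:300,::-1],None,fx=4,fy=4))"
```

```text
clock 7.08 q [ 0.15   0.727 -0.622  1.628  0.497  0.95   0.519] pos [619.1 106.3 175.5] rot [3.1414e+00 4.0000e-04 2.7376e+00] yawdeg 156.85Traceback (most recent call last):
  File "st.py", line 7, in <module>
    print("torque mean",np.mean(T,0).round(3),"sd",np.std(T,0).round(3),"force",np.mean(F,0).round(2),"w",s["width"].round(1),"gf",s["gripper_force"])
                                                                                                          ^^^^^^^^^^^^^^^^
AttributeError: 'float' object has no attribute 'round'
```

View pics/s2.png

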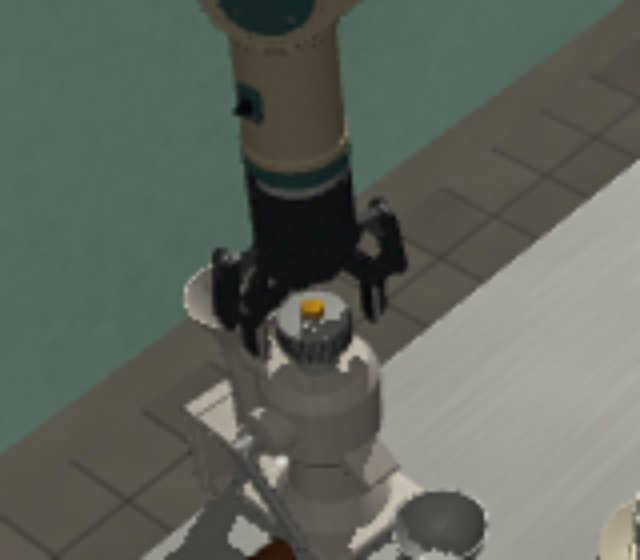

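The fingers straddle the ring evenly: the tips at about (255,340) and (372,310), the nut midway at (312,308). I close the gripper.

Request:
carry_out:
  deltas: [0,0,0,0,0,0,1,0,0,0,0,0,0,1,0,0,0,0,0,0,1,0,0,0,0,0,0,1,0,0,0,0,0,0,1,0,0,0,0,0,0,1,0,0,0,0,0,0,1,0,0,0,0,0,0,1]

```text
clock: 8.12
eef_pos: [619.4, 107.3, 175.9]
tool_rot: [3.14, 0.001, 2.738]
force: [0.0, 2.9, 5.7]
width: 54.4
gripper_force: 63.5
```

```bash
sed -i 's/s\["width"\].round(1)/round(s["width"],1)/' st.py; python3 st.py
```

```text
clock 8.38 q [ 0.149  0.727 -0.623  1.627  0.496  0.949  0.52 ] pos [619.4 107.3 175.9] rot [3.1397e+00 8.0000e-04 2.7382e+00] yawdeg 156.89
torque mean [ 0.711 -0.089  0.1   -0.096] sd [0.035 0.019 0.038 0.   ] force [0.35 3.18 5.36] w 54.6 gf 63.47047448158264
```

The ring is gripped, and the tau7 reading is very clean. I turn clockwise through the first click in 5° steps to learn the detent's phase. The ring is at least 80° open, so this is safe.

Request:
carry_out:
  deltas: [0,0,2.5,0,0,0,1,0,0,2.5,0,0,0,1,0,0,0,0,0,0,1]

```text
clock: 8.75
eef_pos: [619.4, 107.3, 176.0]
tool_rot: [3.14, 0.001, 2.651]
force: [-0.3, 3.4, 5.5]
width: 54.7
gripper_force: 63.5
```

```bash
python3 st.py
```

```text
clock 9.0 q [ 0.137  0.721 -0.6    1.627  0.478  0.942  0.448] pos [619.5 107.4 176. ] rot [3.1395e+00 6.0000e-04 2.6514e+00] yawdeg 151.91
torque mean [ 0.787 -0.114  0.009 -0.045] sd [0.023 0.017 0.01  0.035] force [0.31 3.6  5.81] w 54.5 gf 63.511587381362915
```

Request:
carry_out:
  deltas: [0,0,2.5,0,0,0,1,0,0,2.5,0,0,0,1,0,0,0,0,0,0,1]

```text
clock: 9.38
eef_pos: [619.5, 107.4, 176.0]
tool_rot: [3.139, 0.0, 2.563]
force: [0.6, 3.4, 5.4]
width: 54.6
gripper_force: 63.4
```

```bash
python3 st.py
```

```text
clock 9.62 q [ 0.124  0.716 -0.577  1.628  0.46   0.935  0.376] pos [619.4 107.3 175.9] rot [3.1394e+00 3.0000e-04 2.5637e+00] yawdeg 146.89
torque mean [ 0.794 -0.132 -0.08   0.059] sd [0.019 0.022 0.02  0.028] force [0.65 3.38 5.31] w 54.7 gf 63.383989334106445
```

Request:
carry_out:
  deltas: [0,0,2.5,0,0,0,1,0,0,2.5,0,0,0,1,0,0,0,0,0,0,1]

```text
clock: 10.0
eef_pos: [619.5, 107.4, 176.0]
tool_rot: [3.139, 0.0, 2.476]
force: [1.4, 3.8, 5.2]
width: 54.7
gripper_force: 63.5
```

```bash
python3 st.py
```

```text
clock 10.25 q [ 0.112  0.711 -0.554  1.628  0.442  0.928  0.304] pos [619.5 107.4 176. ] rot [3.1392e+00 2.0000e-04 2.4763e+00] yawdeg 141.88
torque mean [ 0.765 -0.146 -0.136  0.105] sd [0.013 0.029 0.012 0.053] force [0.7  3.55 5.5 ] w 54.8 gf 63.52161526679993
```

Request:
carry_out:
  deltas: [0,0,2.5,0,0,0,1,0,0,2.5,0,0,0,1,0,0,0,0,0,0,1]

```text
clock: 10.62
eef_pos: [619.5, 107.4, 176.0]
tool_rot: [3.139, 0.0, 2.389]
force: [-0.6, 3.7, 5.4]
width: 54.4
gripper_force: 63.5
```

```bash
python3 st.py
```

```text
clock 10.88 q [ 0.099  0.706 -0.53   1.628  0.423  0.922  0.232] pos [619.5 107.4 175.9] rot [ 3.1393 -0.      2.3895] yawdeg 136.91
torque mean [ 0.787 -0.147 -0.01   0.01 ] sd [0.039 0.031 0.022 0.027] force [0.38 4.01 5.44] w 54.6 gf 63.54898810386658
```

Request:
carry_out:
  deltas: [0,0,2.5,0,0,0,1,0,0,0,0,0,0,1]

```text
clock: 11.12
eef_pos: [619.6, 107.4, 175.9]
tool_rot: [3.139, 0.0, 2.346]
force: [0.6, 4.1, 5.2]
width: 54.5
gripper_force: 63.5
```

```bash
python3 st.py|grep -o "yawdeg.*\|torque.*force"
```

```text
yawdeg 134.43
torque mean [ 0.794 -0.175  0.069 -0.113] sd [0.022 0.025 0.032 0.029] force
```

Request:
carry_out:
  deltas: [0,0,2.5,0,0,0,1,0,0,0,0,0,0,1]

```text
clock: 11.62
eef_pos: [619.5, 107.5, 176.0]
tool_rot: [3.139, -0.0, 2.302]
force: [1.1, 3.5, 5.7]
width: 55.1
gripper_force: 63.5
```

```bash
python3 st.py|grep -o "yawdeg.*\|torque.*force"
```

```text
yawdeg 131.92
torque mean [ 0.82  -0.212  0.039 -0.055] sd [0.015 0.033 0.014 0.029] force
```

Request:
carry_out:
  deltas: [0,0,2.5,0,0,0,1,0,0,0,0,0,0,1]

```text
clock: 12.12
eef_pos: [619.5, 107.5, 176.0]
tool_rot: [3.139, -0.0, 2.258]
force: [0.7, 4.5, 4.8]
width: 54.6
gripper_force: 63.5
```

```bash
python3 st.py|grep -o "yawdeg.*\|torque.*force"
```

```text
yawdeg 129.43
torque mean [ 0.821 -0.195 -0.029 -0.012] sd [0.022 0.062 0.031 0.032] force
```

Request:
carry_out:
  deltas: [0,0,2.5,0,0,0,1,0,0,0,0,0,0,1]

```text
clock: 12.62
eef_pos: [619.6, 107.5, 175.9]
tool_rot: [3.139, -0.0, 2.215]
force: [1.6, 4.6, 5.8]
width: 54.9
gripper_force: 63.6
```

```bash
python3 st.py|grep -o "yawdeg.*\|torque.*force"
```

```text
yawdeg 126.91
torque mean [ 0.806 -0.195 -0.081  0.068] sd [0.015 0.024 0.026 0.032] force
```

Request:
carry_out:
  deltas: [0,0,2.5,0,0,0,1,0,0,0,0,0,0,1]

```text
clock: 13.12
eef_pos: [619.6, 107.5, 175.9]
tool_rot: [3.139, -0.0, 2.171]
force: [0.9, 4.6, 6.2]
width: 54.9
gripper_force: 63.5
```

```bash
python3 st.py|grep -o "yawdeg.*\|torque.*force"
```

```text
yawdeg 124.4
torque mean [ 0.82  -0.225 -0.152  0.115] sd [0.046 0.03  0.039 0.051] force
```

Request:
carry_out:
  deltas: [0,0,2.5,0,0,0,1,0,0,0,0,0,0,1]

```text
clock: 13.62
eef_pos: [619.6, 107.5, 175.9]
tool_rot: [3.139, -0.001, 2.127]
force: [1.1, 4.9, 5.1]
width: 55.1
gripper_force: 63.6
```

```bash
python3 st.py|grep -o "yawdeg.*\|torque.*force"
```

```text
yawdeg 121.92
torque mean [ 0.825 -0.231 -0.109  0.078] sd [0.041 0.009 0.084 0.053] force
```

Request:
carry_out:
  deltas: [0,0,2.5,0,0,0,1,0,0,0,0,0,0,1]

```text
clock: 14.12
eef_pos: [619.6, 107.5, 176.0]
tool_rot: [3.139, -0.001, 2.084]
force: [0.3, 3.8, 6.3]
width: 54.9
gripper_force: 63.5
```

```bash
python3 st.py|grep -o "yawdeg.*\|torque.*force"
```

```text
yawdeg 119.43
torque mean [ 0.827 -0.264  0.    -0.021] sd [0.03  0.026 0.018 0.029] force
```

Request:
carry_out:
  deltas: [0,0,2.5,0,0,0,1,0,0,0,0,0,0,1]

```text
clock: 14.62
eef_pos: [619.6, 107.5, 176.0]
tool_rot: [3.139, -0.001, 2.041]
force: [1.5, 4.6, 5.4]
width: 54.7
gripper_force: 63.5
```

```bash
python3 st.py
```

```text
clock 14.88 q [ 0.045  0.689 -0.436  1.63   0.349  0.898 -0.052] pos [619.6 107.5 176. ] rot [ 3.1391e+00 -7.0000e-04  2.0413e+00] yawdeg 116.96
torque mean [ 0.897 -0.269  0.082 -0.109] sd [0.026 0.013 0.026 0.03 ] force [1.27 4.02 5.66] w 54.4 gf 63.47293138504028
```

The detent repeats every 20°, with centres near 17.5° and 37.5° of turn. Just past a centre the plain click gives about +0.08 N m. The possible zeros are therefore at 77.5°, 97.5° and 117.5°. I turn to 75° and then probe gently.

Request:
carry_out:
  deltas: [0,0,5,0,0,0,1,0,0,5,0,0,0,1,0,0,5,0,0,0,1,0,0,5,0,0,0,1,0,0,5,0,0,0,1,0,0,5,0,0,0,1,0,0,2.5,0,0,0,1,0,0,2.5,0,0,0,1,0,0,0,0,0,0,1]

```text
clock: 16.0
eef_pos: [619.9, 107.5, 176.0]
tool_rot: [3.139, -0.002, 1.43]
force: [3.1, 4.3, 4.2]
width: 54.2
gripper_force: 63.5
```

```bash
python3 st.py|grep -o "yawdeg.*\|torque.*force"
```

```text
yawdeg 81.93
torque mean [ 0.903 -0.524 -0.116  0.102] sd [0.039 0.024 0.035 0.049] force
```

Request:
carry_out:
  deltas: [0,0,2.5,0,0,0,1,0,0,0,0,0,0,1]

```text
clock: 16.5
eef_pos: [620.0, 107.6, 176.0]
tool_rot: [3.139, -0.002, 1.386]
force: [1.0, 5.3, 5.3]
width: 54.5
gripper_force: 63.5
```

```bash
python3 st.py|grep -o "yawdeg.*\|torque.*force"
```

```text
yawdeg 79.45
torque mean [ 0.893 -0.451  0.029 -0.033] sd [0.03  0.049 0.032 0.028] force
```

Request:
carry_out:
  deltas: [0,0,2.5,0,0,0,1,0,0,0,0,0,0,1]

```text
clock: 17.0
eef_pos: [620.0, 107.5, 176.0]
tool_rot: [3.14, -0.002, 1.343]
force: [2.7, 5.1, 3.8]
width: 54.9
gripper_force: 63.5
```

```bash
python3 st.py
```

```text
clock 17.25 q [-0.069  0.666 -0.243  1.633  0.195  0.863 -0.616] pos [620.  107.5 175.9] rot [ 3.1396e+00 -2.3000e-03  1.3430e+00] yawdeg 76.95
torque mean [ 0.895 -0.473 -0.015 -0.002] sd [0.041 0.01  0.027 0.027] force [2.44 4.8  4.63] w 54.6 gf 63.477516174316406
```

Request:
carry_out:
  deltas: [0,0,2,0,0,0,1,0,0,0,0,0,0,1]

```text
clock: 17.5
eef_pos: [620.0, 107.5, 176.0]
tool_rot: [3.14, -0.002, 1.308]
force: [2.0, 4.6, 4.0]
width: 54.6
gripper_force: 63.5
```

```bash
python3 st.py|grep -o "yawdeg.*\|torque.*force"
```

```text
yawdeg 74.97
torque mean [ 0.913 -0.424  0.145 -0.145] sd [0.024 0.03  0.027 0.022] force
```

Request:
carry_out:
  deltas: [0,0,1.5,0,0,0,1,0,0,0,0,0,0,1]

```text
clock: 18.0
eef_pos: [620.0, 107.5, 176.0]
tool_rot: [3.14, -0.002, 1.282]
force: [3.3, 4.4, 5.4]
width: 54.9
gripper_force: 63.4
```

```bash
python3 st.py|grep -o "yawdeg.*\|torque.*force"
```

```text
yawdeg 73.45
torque mean [ 0.902 -0.485 -0.013  0.008] sd [0.024 0.023 0.029 0.015] force
```

Request:
carry_out:
  deltas: [0,0,1.5,0,0,0,1,0,0,0,0,0,0,1]

```text
clock: 18.5
eef_pos: [620.0, 107.5, 175.9]
tool_rot: [3.14, -0.002, 1.256]
force: [2.5, 6.2, 4.3]
width: 54.8
gripper_force: 63.5
```

```bash
python3 st.py|grep -o "yawdeg.*\|torque.*force"
```

```text
yawdeg 71.96
torque mean [ 0.933 -0.462  0.088 -0.087] sd [0.024 0.022 0.021 0.012] force
```

Request:
carry_out:
  deltas: [0,0,2,0,0,0,1,0,0,0,0,0,0,1]

```text
clock: 19.0
eef_pos: [620.0, 107.5, 175.9]
tool_rot: [3.14, -0.002, 1.221]
force: [2.0, 4.9, 4.8]
width: 54.4
gripper_force: 63.5
```

```bash
python3 st.py|grep -o "yawdeg.*\|torque.*force"
```

```text
yawdeg 69.95
torque mean [ 0.887 -0.478 -0.003 -0.012] sd [0.04  0.046 0.064 0.04 ] force
```

Request:
carry_out:
  deltas: [0,0,3,0,0,0,1,0,0,0,0,0,0,1]

```text
clock: 19.5
eef_pos: [620.1, 107.5, 176.0]
tool_rot: [3.14, -0.003, 1.168]
force: [2.5, 5.2, 4.0]
width: 54.5
gripper_force: 63.5
```

```bash
python3 st.py|grep -o "yawdeg.*\|torque.*force"
```

```text
yawdeg 66.95
torque mean [ 0.872 -0.499  0.02  -0.047] sd [0.033 0.025 0.024 0.036] force
```

Request:
carry_out:
  deltas: [0,0,2.5,0,0,0,1,0,0,0,0,0,0,1]

```text
clock: 20.0
eef_pos: [620.1, 107.5, 176.0]
tool_rot: [3.14, -0.003, 1.124]
force: [1.9, 4.4, 5.5]
width: 54.8
gripper_force: 63.5
```

```bash
python3 st.py|grep -o "yawdeg.*\|torque.*force"
```

```text
yawdeg 64.43
torque mean [ 0.84  -0.576 -0.061  0.053] sd [0.058 0.032 0.016 0.06 ] force
```

Request:
carry_out:
  deltas: [0,0,2.5,0,0,0,1,0,0,0,0,0,0,1]

```text
clock: 20.5
eef_pos: [620.1, 107.4, 176.0]
tool_rot: [3.14, -0.003, 1.08]
force: [0.9, 4.8, 4.8]
width: 54.7
gripper_force: 63.4
```

```bash
python3 st.py|grep -o "yawdeg.*\|torque.*force"
```

```text
yawdeg 61.93
torque mean [ 0.827 -0.566 -0.102  0.071] sd [0.041 0.026 0.026 0.032] force
```

The phase is still consistent, with -0.10 N m at 95° as at 75°, and 77.5° was not the touching click. I probe the next one in small steps.

Request:
carry_out:
  deltas: [0,0,2.5,0,0,0,1,0,0,0,0,0,0,1]

```text
clock: 21.0
eef_pos: [620.1, 107.4, 176.0]
tool_rot: [3.14, -0.003, 1.037]
force: [2.2, 5.0, 4.6]
width: 54.5
gripper_force: 63.5
```

```bash
python3 st.py|grep -o "yawdeg.*\|torque.*force"
```

```text
yawdeg 59.45
torque mean [ 0.846 -0.549  0.02  -0.021] sd [0.04  0.023 0.01  0.029] force
```

Request:
carry_out:
  deltas: [0,0,2,0,0,0,1,0,0,0,0,0,0,1]

```text
clock: 21.5
eef_pos: [620.1, 107.5, 176.0]
tool_rot: [3.14, -0.003, 1.003]
force: [2.5, 4.8, 4.8]
width: 54.5
gripper_force: 63.5
```

```bash
python3 st.py|grep -o "yawdeg.*\|torque.*force"
```

```text
yawdeg 57.47
torque mean [ 0.795 -0.615  0.105 -0.118] sd [0.019 0.022 0.035 0.02 ] force
```

Request:
carry_out:
  deltas: [0,0,1.5,0,0,0,1,0,0,0,0,0,0,1]

```text
clock: 22.0
eef_pos: [620.1, 107.4, 176.0]
tool_rot: [3.14, -0.003, 0.977]
force: [2.2, 5.5, 4.4]
width: 54.7
gripper_force: 63.4
```

```bash
python3 st.py|grep -o "yawdeg.*\|torque.*force"
```

```text
yawdeg 56.0
torque mean [ 0.771 -0.611  0.227 -0.245] sd [0.007 0.015 0.034 0.017] force
```

Request:
carry_out:
  deltas: [0,0,1.5,0,0,0,1,0,0,0,0,0,0,1]

```text
clock: 22.5
eef_pos: [620.2, 107.4, 176.0]
tool_rot: [3.14, -0.003, 0.951]
force: [2.7, 5.4, 4.5]
width: 54.4
gripper_force: 63.4
```

```bash
python3 st.py|grep -o "yawdeg.*\|torque.*force"
```

```text
yawdeg 54.5
torque mean [ 0.658 -0.693  0.142 -0.183] sd [0.042 0.033 0.017 0.014] force
```

Request:
carry_out:
  deltas: [0,0,1,0,0,0,1,0,0,0,0,0,0,1]

```text
clock: 23.0
eef_pos: [620.2, 107.4, 175.9]
tool_rot: [3.14, -0.003, 0.934]
force: [2.6, 4.9, 4.4]
width: 54.4
gripper_force: 63.4
```

```bash
python3 st.py|grep -o "yawdeg.*\|torque.*force"
```

```text
yawdeg 53.52
torque mean [ 0.657 -0.651  0.304 -0.296] sd [0.021 0.022 0.031 0.01 ] force
```

Request:
carry_out:
  deltas: [0,0,0.7,0,0,0,1,0,0,0,0,0,0,1]

```text
clock: 23.5
eef_pos: [620.2, 107.4, 175.9]
tool_rot: [3.14, -0.003, 0.922]
force: [2.8, 5.3, 4.4]
width: 54.6
gripper_force: 63.4
```

```bash
python3 st.py; python3 -c "
from h import *
s=ctrl.read_state();print(s['tau'].round(3))"
```

```text
clock 23.75 q [-0.14   0.659 -0.125  1.635  0.101  0.85  -0.954] pos [620.2 107.4 175.9] rot [ 3.140e+00 -2.700e-03  9.222e-01] yawdeg 52.84
torque mean [ 0.63  -0.676  0.376 -0.366] sd [0.03  0.038 0.027 0.006] force [2.58 4.64 4.54] w 54.1 gf 63.37976932525635
[  3.123 -52.434   1.656 -13.984   0.447   1.319  -0.362]
```

At +0.7° the torque rose to 0.376 N m, about 0.1 N m per degree, so this is clear burr contact. Click zero is therefore the one near 97.5°. Its third click back is at about 38.5° of turn, so I back off 65.7°.

Request:
carry_out:
  deltas: [0,0,-3,0,0,0,1,0,0,-6,0,0,0,1,0,0,-6,0,0,0,1,0,0,-6,0,0,0,1,0,0,-6,0,0,0,1,0,0,-6,0,0,0,1,0,0,-6,0,0,0,1,0,0,-6,0,0,0,1,0,0,-6,0,0,0,1,0,0,-6,0,0,0,1,0,0,-6,0,0,0,1,0,0,0,0,0,0,1]

```text
clock: 25.25
eef_pos: [619.6, 107.5, 175.9]
tool_rot: [3.139, -0.001, 2.021]
force: [1.2, 4.5, 5.5]
width: 54.9
gripper_force: 63.6
```

Request:
carry_out:
  deltas: [0,0,-2.7,0,0,0,1,0,0,0,0,0,0,1,0,0,0,0,0,0,1]

```text
clock: 25.62
eef_pos: [619.7, 107.5, 176.0]
tool_rot: [3.139, -0.001, 2.068]
force: [1.3, 4.1, 5.4]
width: 54.6
gripper_force: 63.6
```

```bash
python3 st.py
```

```text
clock 25.88 q [ 0.05   0.691 -0.444  1.63   0.356  0.9   -0.031] pos [619.6 107.5 176. ] rot [ 3.1390e+00 -5.0000e-04  2.0682e+00] yawdeg 118.5
torque mean [ 0.934 -0.311  0.239 -0.236] sd [0.022 0.019 0.019 0.001] force [1.41 4.3  5.83] w 54.8 gf 63.570406436920166
```

Request:
carry_out:
  deltas: [0,0,-1.5,0,0,0,1,0,0,0,0,0,0,1]

```text
clock: 26.12
eef_pos: [619.6, 107.5, 175.9]
tool_rot: [3.139, -0.001, 2.094]
force: [1.6, 4.7, 5.8]
width: 54.7
gripper_force: 63.6
```

```bash
python3 st.py|grep -o "yawdeg.*\|torque.*force"
```

```text
yawdeg 119.96
torque mean [ 0.931 -0.325  0.044 -0.037] sd [0.008 0.025 0.011 0.017] force
```

Request:
carry_out:
  deltas: [0,0,1,0,0,0,1,0,0,0,0,0,0,1]

```text
clock: 26.62
eef_pos: [619.6, 107.5, 176.0]
tool_rot: [3.139, -0.001, 2.076]
force: [1.8, 4.6, 5.7]
width: 54.8
gripper_force: 63.6
```

```bash
python3 st.py|grep -o "yawdeg.*\|torque.*force"
```

```text
yawdeg 118.97
torque mean [ 0.952 -0.3    0.082 -0.08 ] sd [0.014 0.029 0.024 0.011] force
```

The torque is close to zero here, so the ring sits at its click. I release it and go straight up.

Request:
carry_out:
  deltas: [0,0,-0.5,0,0,0,1,0,0,0,0,0,0,0,0,0,0,0,0,0,-1,0,0,0,0,0,0,-1,0,0,0,0,0,0,-1,0,0,0,0,0,0,-1,0,0,0,0,0,0,-1,0,0,0,0,0,0,-1]

```text
clock: 27.88
eef_pos: [618.9, 106.3, 175.3]
tool_rot: [-3.142, 0.0, 2.083]
force: [-0.3, 0.6, -0.0]
width: 85.3
gripper_force: 0.0
```

Request:
carry_out:
  deltas: [0,0,0,0,0,-0.01,-1,0,0,0,0,0,-0.02,-1,0,0,0,0,0,-0.03,-1,0,0,0,0,0,-0.03,-1,0,0,0,0,0,-0.03,-1,0,0,0,0,0,-0.03,-1,0,0,0,-0.03,-0.03,0,-1,0,0,0,-0.03,-0.03,0,-1,0,0,0,0,0,0,-1,0,0,0,0,0,0,-1]

```text
clock: 29.12
eef_pos: [596.2, 25.3, 326.1]
tool_rot: [3.14, -0.0, 2.083]
force: [-0.3, 0.7, 0.2]
width: 85.0
gripper_force: 0.0
```

```bash
python3 - <<'E'
from h import *
s=ctrl.read_state();print(s["clock"],s["eef_pos"],s["width"])
c=ctrl.calibration("wrist");im=ctrl.get_image("wrist")[...,::-1];cv2.imwrite("pics/w3.png",im)
# rectify the plane z=213 (ring top) around the axis, world axes: right=+x, up=+y, 0.2 mm per px... both before (w1) and now
w=np.load("w1.npz");out=[]
for c_,i in((w,cv2.imread("pics/w1.png")),(c,im)):
    K,R,t=np.array(c_["mtx"]),np.array(c_["R"]),np.array(c_["t"]).ravel()
    P=np.array([[619.3-40,106.8+40,213],[619.3+40,106.8+40,213],[619.3+40,106.8-40,213],[619.3-40,106.8-40,213.]])
    q=(K@(R@P.T+t[:,None]));q=(q[:2]/q[2]).T.astype(np.float32);print(q.round(0).tolist())
    H=cv2.getPerspectiveTransform(q,np.float32([[0,0],[400,0],[400,400],[0,400]]));out.append(cv2.warpPerspective(np.ascontiguousarray(i),H,(400,400)))
cv2.imwrite("pics/rect.png",np.hstack(out))
E
```

```text
29.125 [596.24124067  25.27352204 326.06936855] 84.95525360993778
[[179.0, 160.0], [210.0, 88.0], [281.0, 126.0], [246.0, 193.0]]
[[304.0, 62.0], [377.0, 108.0], [329.0, 182.0], [259.0, 142.0]]
```

View pics/rect.png

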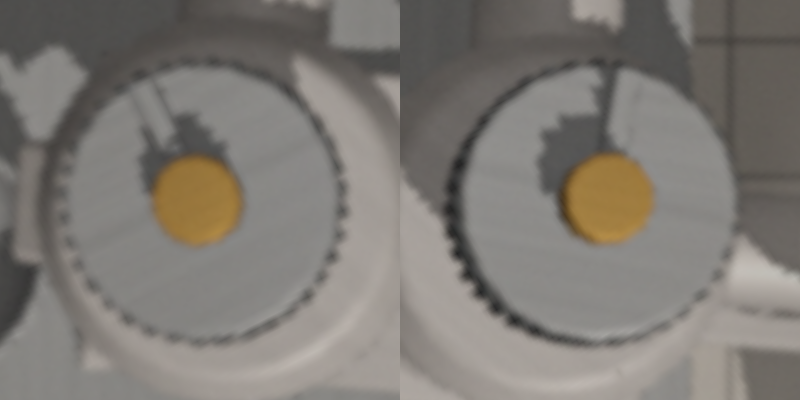

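The pointer went from about 115° to about 79–85°, roughly two clicks clockwise (5 open to 3 open). The oblique view leaves some doubt, so I move the camera over the ring to measure it properly.

```bash
python3 - <<'E'
from h import *
s=ctrl.read_state();y=s["tool_rot"][2]
o,d=ray("wrist",256,192);print(o,d, s["eef_pos"])
n=ctrl.calibration("wrist")["mtx"];print(n)
dd=np.array([619.3,106.8])-o[:2];print("tool shift to put camera over axis",dd@[np.cos(y),np.sin(y)],dd@[np.sin(y),-np.cos(y)])
E
```

```text
[563.5259769   82.12416586 469.60418248] [ 0.14213637 -0.2213354  -0.96478386] [596.26309361  25.96981625 325.92638898]
[[266.44739627   0.         252.40451814]
 [  0.         266.44739627 190.72613547]
 [  0.           0.           1.        ]]
tool shift to put camera over axis -5.924754300084373 60.700376688643054
```

Request:
carry_out:
  deltas: [0,0,0,-0.003,0.03,0,-1,0,0,0,-0.003,0.031,0,-1,0,0,0,0,0,0.025,-1,0,0,0,0,0,0.025,-1,0,0,0,0,0,0,-1,0,0,0,0,0,0,-1,0,0,0,0,0,0,-1]

```text
clock: 30.05
eef_pos: [652.9, 49.8, 276.8]
tool_rot: [3.139, 0.001, 2.084]
force: [-0.7, -0.4, 0.0]
width: 85.4
gripper_force: 0.0
```

```bash
python3 - <<'E'
from h import *
s=ctrl.read_state();print(s["clock"],s["eef_pos"])
c=ctrl.calibration("wrist");im=np.ascontiguousarray(ctrl.get_image("wrist")[...,::-1]);cv2.imwrite("pics/w4.png",im)
w=np.load("w1.npz");out=[]
for c_,i in((w,cv2.imread("pics/w1.png")),(c,im)):
    K,R,t=np.array(c_["mtx"]),np.array(c_["R"]),np.array(c_["t"]).ravel()
    P=np.array([[-33,33],[33,33],[33,-33],[-33,-33.]])+[619.3,106.8];P=np.c_[P,np.full(4,216.)]
    q=(K@(R@P.T+t[:,None]));q=(q[:2]/q[2]).T.astype(np.float32)
    H=cv2.getPerspectiveTransform(q,np.float32([[0,0],[400,0],[400,400],[0,400]]));out.append(cv2.warpPerspective(i,H,(400,400),flags=cv2.INTER_CUBIC))
cv2.imwrite("pics/rect2.png",np.hstack(out))
E
```

```text
30.05 [652.90045715  49.80616443 276.77658155]
```

View pics/rect2.png

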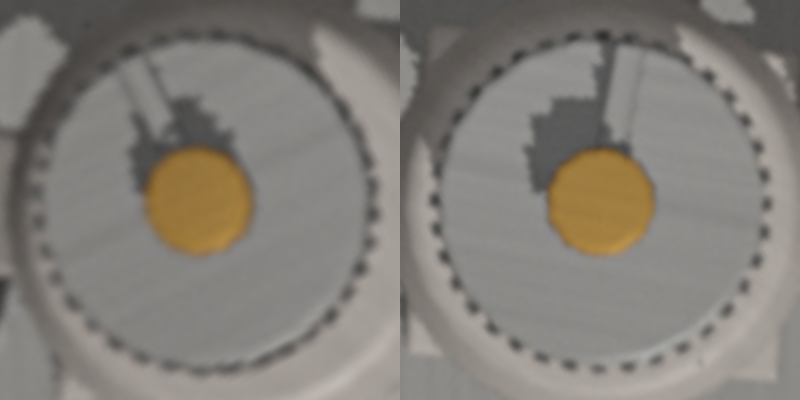

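From overhead the pointer points to about 82°; it was at about 116° before, so it turned about 35°. I check this with the orientation of the brushed texture.

```bash
python3 - <<'E'
from h import *
im=cv2.imread("pics/rect2.png",0).astype(np.float32)
for k in(0,1):
    g=cv2.GaussianBlur(im[:,400*k:400*k+400],(0,0),3)
    gx,gy=cv2.Sobel(g,cv2.CV_32F,1,0),cv2.Sobel(g,cv2.CV_32F,0,1)
    yy,xx=np.mgrid[:400,:400];r=np.hypot(xx-202,yy-202)
    for nm,m in(("low",(r>70)&(r<140)&(yy>190)),("right",(r>70)&(r<140)&(xx>250)),("bottom",(r>70)&(r<135)&(yy>240))):
        m=m&(np.hypot(gx,gy)<25)
        a=.5*np.degrees(np.arctan2(2*(gx*gy)[m].sum(),(gx*gx-gy*gy)[m].sum()))
        print(k,nm,"line dir from above (deg ccw):",round(float((90-a)%180),1))
E
```

```text
0 low line dir from above (deg ccw): 23.0
0 right line dir from above (deg ccw): 25.9
0 bottom line dir from above (deg ccw): 26.6
1 low line dir from above (deg ccw): 163.4
1 right line dir from above (deg ccw): 168.7
1 bottom line dir from above (deg ccw): 168.8
```

The texture turned 37 to 40°, so the ring moved two clicks closed from its start at five open. It now rests three clicks back from the touch. I hand it in.

```bash
python3 -c "
from h import *
print(ctrl.finish_job())"
```

```text
the job is handed in; nothing more can be done
None
```

I turned the ring clockwise until the burrs touched (about 0.37 N m on the ring), backed it off three clicks, released it and handed the job in; camera checks put it about 60° open, and the hand-in gave no verdict.

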